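# Clamp the long paper-drill bit in the dressing chuck

## Task

The office's paper-drill bit is to be dressed: turn the chuck's sleeve by its handle to open the jaws, take the longer of the two bits out of the stand and set it upright, cutting end up, on the chuck's face between the jaws. Then turn the sleeve back, clockwise from above, until the three jaws have centred the bit and grip it firmly, and let go of everything. Leave the shorter bit in its socket and the desk things where they are.

Things in the scene. Friction and masses are not known exactly. Their poses are not given: they have to be found in the camera images.
- chuck_face (a point): centre of the chuck's round level steel face (108 mm across, 50 mm above the desk), on the vertical axis about which sleeve and handle turn; axes are the chuck's, z up. A self-centring three-jaw fixture chuck of steel, fixed to the desk, foot 162 mm across its bolt lugs. Its jaws stand on the face at 60, 180 and 300 degrees from its x axis, 10 mm wide, tops 75 mm above the desk.
- handle (a point): middle of the upright round black grip on the sleeve's handle: 22 mm in diameter, free from 36 to 92 mm above the desk (this point at 75 mm), 100 mm from the chuck's axis. It is rigid with the sleeve, a knurled steel ring 116 mm across, 17 to 44 mm above the desk, and moves on a level circle about the chuck's axis.
- sleeve (a joint): turn of the sleeve in rad, 0 to 1.6, growing counter-clockwise from above; starts at 0 to 0.4, stays where left. The handle points from the axis at 2.342 + joint rad from the chuck's x axis. The coupled jaw tips are 4 mm + 10 mm per rad from the axis (1.6: open). They meet the long bit at 0.70, where the sleeve stops hard, near 0.68; pushing the grip on with 6 to 15 N clamps it and it stays clamped. Friction: 3 N at the grip.
- long_bit_mid (a point): centre (half-way up) of the longer bit, a hollow steel paper-drill bit 95 mm long, z towards its cutting end; starts upright in either socket of the stand, this point 62.5 mm above the desk. Lower 40 mm: shank 22 mm in diameter; above: dark tube 14 mm in diameter with a sharpened end. 0.10 to 0.17 kg. On the chuck's face this point is 97.5 mm above the desk.
- short_bit_mid (a point): centre (half-way up) of the shorter bit, alike but 65 mm long, in the stand's other socket, 72 mm from the long one (point 47.5 mm above the desk); to be left there.
- stand: grey plastic bit stand fixed to the desk, 150 mm (its x) by 66 mm (its y) by 30 mm high, origin at the centre of its underside; two square sockets 27 mm wide and 15 mm deep, 36 mm either side of its centre along its x.
- mouse: black wireless mouse, 105 x 60 x 35 mm, loose on the desk, origin under its centre; leave alone.
- stapler: black stapler, 145 x 36 x 49 mm, loose, origin under its centre; leave alone.
- pen_pot: black pen pot, 80 mm across, 85 mm tall with pens to 150 mm, loose, origin under its centre; leave alone.
- jaw_a: jaw of the chuck at 60 degrees from the chuck's x axis; origin on the face at the chuck's axis when the sleeve joint is 0, moving outwards 10 mm per rad; its x points outwards, its flat clamping tip is 4 mm out from the origin.
- jaw_b: jaw of the chuck at 180 degrees from the chuck's x axis; origin on the face at the chuck's axis when the sleeve joint is 0, moving outwards 10 mm per rad; its x points outwards, its flat clamping tip is 4 mm out from the origin.
- jaw_c: jaw of the chuck at 300 degrees from the chuck's x axis; origin on the face at the chuck's axis when the sleeve joint is 0, moving outwards 10 mm per rad; its x points outwards, its flat clamping tip is 4 mm out from the origin.

How it is judged (in metres and radians):
On the way, in this order (a step that is already met when the one before it is completed fails the run):
1. the sleeve is turned so that the jaws stand open wider than the bit (joint above 0.75 rad) (value of joint sleeve above 0.75 rad), for 0.1 s.
2. the long bit stands on the chuck's face between the open jaws, within 12 mm of the axis (z of long_bit_mid in the frame of chuck_face between 0.043 and 0.052 m and horizontal distance between long_bit_mid and chuck_face below 0.012 m and angle between long_bit_mid's own z axis and vertical below 0.15 rad), for 0.2 s.
At the end, for the whole second after the job is handed in: The long bit stands cutting end up on the chuck's face (its centre 43 to 52 mm above the face), within 3.5 mm of the chuck's axis and 0.07 rad of vertical, and each of the three jaws presses on it with more than 2 N (z of long_bit_mid in the frame of chuck_face between 0.043 and 0.052 m and horizontal distance between long_bit_mid and chuck_face below 0.0035 m and angle between long_bit_mid's own z axis and vertical below 0.07 rad and contact force between each of jaw_a, jaw_b, jaw_c and long_bit above 2 N); the robot touches nothing.
It fails at once if the shorter bit is moved more than 12 mm (distance of short_bit_mid from where it was at the start of the episode above 0.012 m).
It fails at once if mouse, stapler or pen pot is moved more than 25 mm (distance of any of mouse, stapler, pen_pot from where it was at the start of the episode above 0.025 m).
It also fails if it takes over 64 s, if anything falls off the work surface, if the arm or the gripper's body presses on something with over 40 N, if the wrist force passes 120 N, or if a joint passes its speed limit or range.

## Robot

A 6-joint arm with a two-finger parallel gripper is mounted at the origin on the work surface. World frame = base frame: x ahead of the robot, y to its left, z up, the work surface at z = 0. Lengths are in mm, angles in rad, forces in N, time in s.
With the tool pointing down it reaches from about 325 to 1000 mm from the base axis. Payload 5.1 kg.
Tool frame: the origin (TCP) lies between the finger pads; the fingertips stand manip.nose_length ahead of it and the grasp point (between the pads) lies 5 mm behind it (manip.nose_length is the distance from the TCP to the fingertips, in mm); z points along the fingers, x is the direction in which the jaws open and shut, and the axes are right-handed (so a half turn about z gives the same grasp; the last joint's range is limited). The gripper opens to 85 mm and grips with 20 to 120 N. Pads are 22 mm wide; open, the fingers measure 114 mm over their backs; the gripper's body (76 mm by 85 mm) begins 54 mm behind the grasp point. The pads swing forward as they close: fully open they stand 13 mm farther back than shut.
Start: joints at [1.193, 0.124, 1.65, -0, 1.367, -0.083], TCP at [188.878, 621.94, 215.722] pointing down, gripper open.
Joint ranges: [-2.61, 2.61], [-1.02, 2.33], [0.03, 2.71], [-1.35, 4.49], [0.32, 2.68], [-2.91, 2.91]. Speed limits (rad/s): [2.57, 2.57, 3.14, 3.14, 3.14, 3.14].

## Interface

Orientations are given as a unit quaternion [w, x, y, z].
In Python, from plant import manip, eyes, job gives the robot as it stands.
- The arm moves only by the tool send_rows, never from a script. Its argument "rows" is a list of rows, each an object of numbers: "hand": the opening in per cent of the stroke, from 0 (shut) to 100 (fully open); "dx", "dy", "dz": the shift along the world's x, y, z in mm; "turn": the turn about the world's z in degrees. In form: [{"hand": .., "dx": .., "dy": .., "dz": .., "turn": ..}, ...]. A call has 1 to 12 rows; each row is the pose to reach, as a shift and turn from the pose commanded when the call began; what a row does not reach only later rows make up. A row lasts 1/10 s, in which the tool goes at most 50 mm and 8.59 degrees, less where a joint would pass 70% of its speed; a pose out of reach is approached as far as the arm can. A call with a gripper value outside its range is refused whole. The fingers move at their own pace and stop on an object; "grip_force" is the grip in N (left out, the last holds). Time passes only in rows, so rows that repeat a pose let the fingers close. It gives the time, the measured TCP pose, the force and the opening at its end, in the units of the state.
- manip.sense(): the state, without advancing time (a new reading comes with each control period).
- eyes.capture(name): name is "side" or "top" or "wrist"; returns the picture (420x560x3 uint8, blue, green, red); there is no depth.
- eyes.camera_model(name): a dict with "fx", "fy", "cx", "cy" (pixels), "dist_coeffs" ([k1, k2, p1, p2, k3] as OpenCV has them; the pictures are not rectified), "world_to_cam" (4x4, takes a point from world to camera coordinates). Camera axes: x right, y down, z forward; pixel columns grow to the right and rows downward; lengths in mm; the calibration is good to about 2 mm. A picture is of the moment at which its call begins: read the wrist's pose just before it. camera_model takes no time and is no camera call; for the wrist camera it gives the pose at the moment of the call.
- job.job_done(): hands the job in, once; it reports no verdict.
The state is a dict: "t": time; "qpos": joint angles; "qvel": joint speeds; "joint_efforts": joint torques, N m; "eef_pos": TCP position; "tool_rot": TCP orientation; "force": force on the tool from outside, world axes, zero at the start; "ft_torque": the same for the moment, N m; "finger_gap": finger opening in mm.
Only numpy, scipy, OpenCV 4.12 (cv2) and the standard library are available. Lean on these libraries where they do the work, as an engineer would, in place of code of your own. Each camera call takes 0.05 s, during which the arm holds its last target.

## Working session

There is one attempt and no reset: what is moved stays moved. The work goes in short steps, Python scripts to look and compute and a tool call to move; the robot and the scene stay as the last step left them, time stands still between calls to the robot, and variables do not carry over. Pictures are saved under pics/ and viewed, and the job is handed in when it is done.

Besides the shell and the picture viewer there is one more tool, called after "Request:" by a JSON object that holds its "name" and its "arguments". send_rows: Moves the arm, as the interface text tells. Its arguments: {"type":"object","properties":{"rows":{"type":"array"},"grip_force":{"type":"number"}},"required":["rows"]}

```bash
ls; mkdir -p pics; python3 - <<'E'
from plant import manip, eyes, job
import cv2
print(manip.nose_length, manip.sense())
for n in("side","top","wrist"):
    cv2.imwrite(f"pics/a_{n}.png",eyes.capture(n)); print(n,eyes.camera_model(n))
E
```

```text
pics
14.0 {'t': 0.0, 'qpos': array([ 1.19341401e+00,  1.24495059e-01,  1.65168726e+00, -1.69768667e-05,
        1.36750588e+00, -8.26260912e-02]), 'qvel': array([ 4.16212229e-04, -7.47231542e-05,  9.41658170e-04,  8.63290551e-04,
        9.58173414e-04, -9.40710374e-04]), 'joint_efforts': array([ 4.30266637e-04, -4.23600519e+01, -3.65462673e+01,  3.29991667e-05,
        6.74526149e-03, -3.73258246e-06]), 'eef_pos': array([188.63710549, 621.34497337, 214.45172366]), 'tool_rot': array([ 5.59528246e-04,  8.03275136e-01,  5.95607218e-01, -8.85899282e-04]), 'force': array([-0.43927795,  0.11409439, -0.68991375]), 'ft_torque': array([-0.00407116,  0.00500321, -0.04838524]), 'finger_gap': 85.9072297778317}
side {'fx': 473.95274367609966, 'fy': 473.95274367609966, 'cx': 283.4197424920657, 'cy': 209.97467014070534, 'dist_coeffs': array([-0.02788684,  0.        ,  0.        ,  0.        ,  0.        ]), 'world_to_cam': array([[-9.70432184e-01, -2.40607091e-01,  1.92250944e-02,
         5.80820766e+02],
       [-1.75625598e-01,  6.49212539e-01, -7.40053193e-01,
         2.10593087e+02],
       
[... 570 characters left out ...]
17155760e-02, -9.74955456e-01,
         8.59440193e+02],
       [ 0.00000000e+00,  0.00000000e+00,  0.00000000e+00,
         1.00000000e+00]])}
wrist {'fx': 342.95540433733515, 'fy': 342.95540433733515, 'cx': 277.5708618748993, 'cy': 209.94572386205107, 'dist_coeffs': array([-0.00153511,  0.        ,  0.        ,  0.        ,  0.        ]), 'world_to_cam': array([[ 2.91168332e-01,  9.56669642e-01, -2.04904233e-03,
        -6.49658401e+02],
       [ 9.11079062e-01, -2.76637954e-01,  3.05624583e-01,
        -3.91481717e+01],
       [ 2.91814918e-01, -9.08550396e-02, -9.52149891e-01,
         3.80577298e+02],
       [ 0.00000000e+00,  0.00000000e+00,  0.00000000e+00,
         1.00000000e+00]])}
```

View pics/a_side.png

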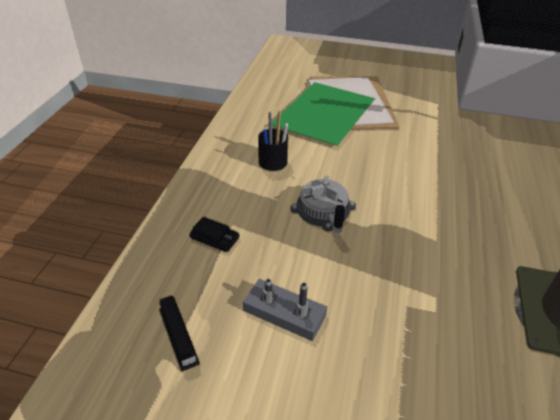

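View pics/a_top.png

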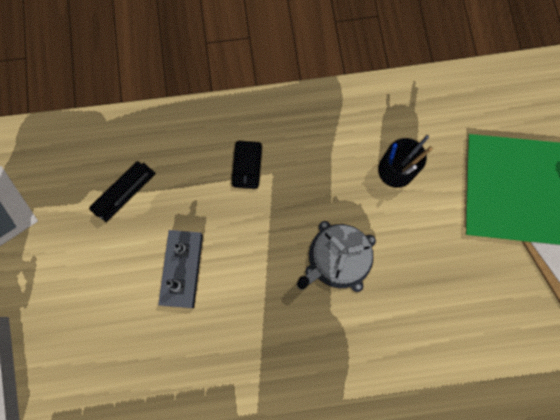

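View pics/a_wrist.png

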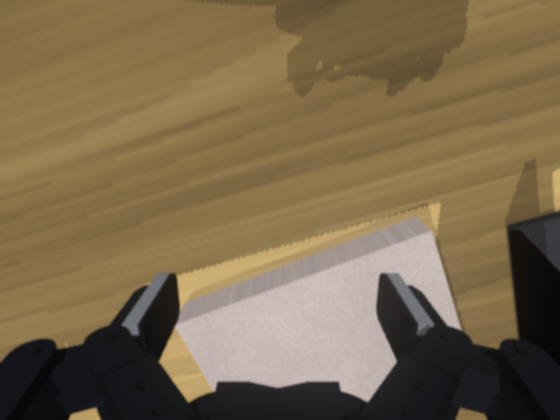

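The side view shows the stand at about (285,308), with the long bit at (303,300) and the short one at (268,291). It also shows the chuck at (325,200) and the grip at (339,215). In the top view the chuck face is near (342,253), the grip near (303,283), and the sockets near (180,247) and (175,286). I'll enlarge these to measure.

```bash
python3 - <<'E'
import cv2
t=cv2.imread("pics/a_top.png"); s=cv2.imread("pics/a_side.png")
cv2.imwrite("pics/b1.png",cv2.resize(t[210:310,290:390],None,fx=6,fy=6,interpolation=cv2.INTER_CUBIC))
cv2.imwrite("pics/b2.png",cv2.resize(t[220:320,140:240],None,fx=6,fy=6,interpolation=cv2.INTER_CUBIC))
cv2.imwrite("pics/b3.png",cv2.resize(s[170:270,240:373],None,fx=6,fy=6,interpolation=cv2.INTER_CUBIC))
cv2.imwrite("pics/b4.png",cv2.resize(s[260:360,230:363],None,fx=6,fy=6,interpolation=cv2.INTER_CUBIC))
E
```

```text
(no output)
```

View pics/b1.png

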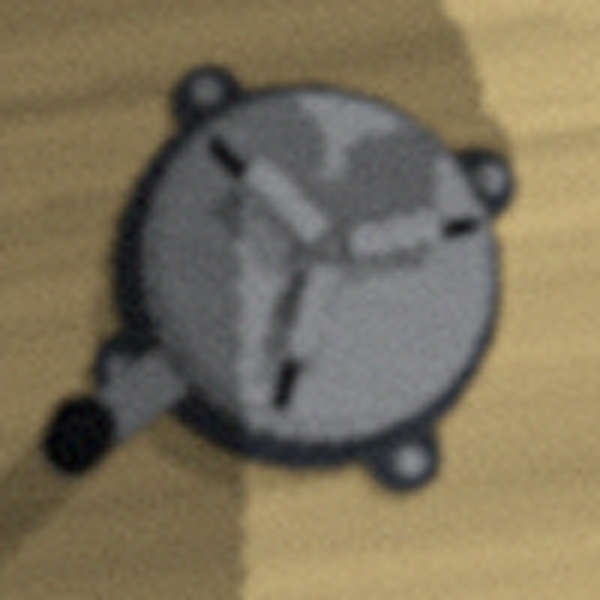

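View pics/b2.png

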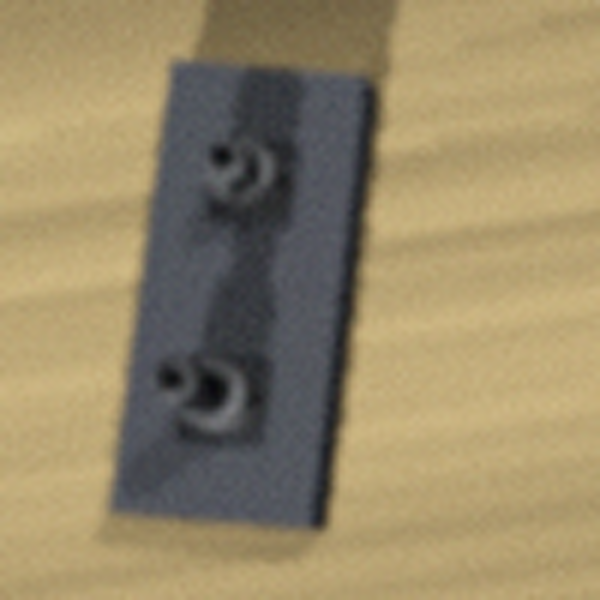

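View pics/b3.png

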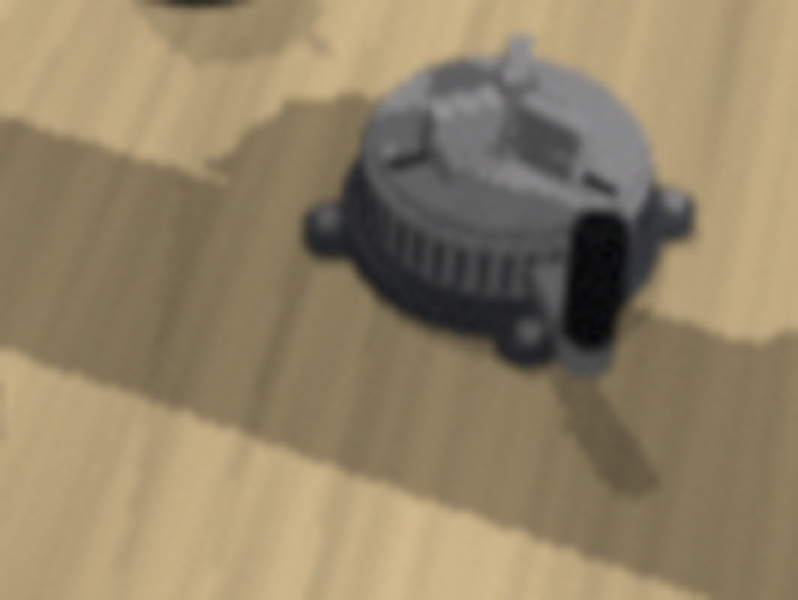

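View pics/b4.png

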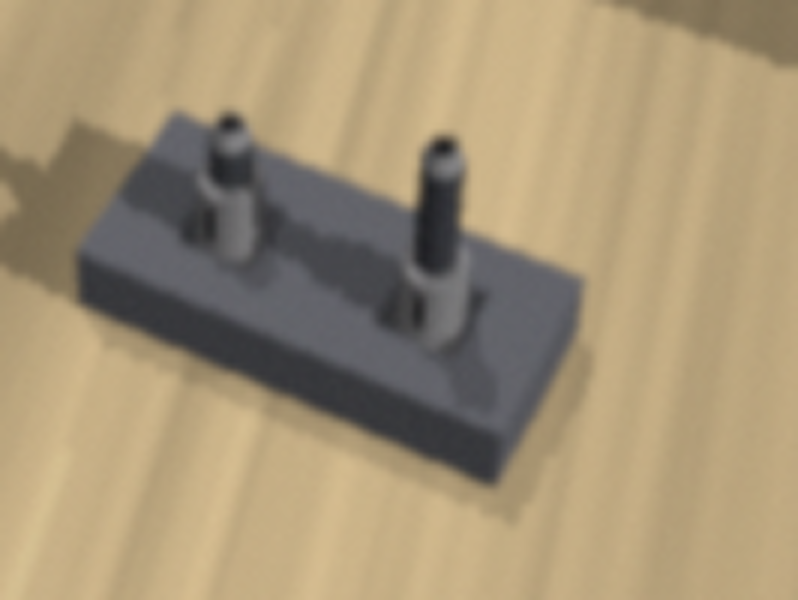

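```bash
cat > h.py <<'E'
import numpy as np, cv2
from plant import manip, eyes, job
def ray(n,uv,cm=None):
    m=cm or eyes.camera_model(n); K=np.array([[m['fx'],0,m['cx']],[0,m['fy'],m['cy']],[0,0,1]])
    p=cv2.undistortPoints(np.array([[uv]],float),K,np.array(m['dist_coeffs']))[0,0]
    T=np.array(m['world_to_cam']);R=T[:3,:3];c=-R.T@T[:3,3]
    return c,R.T@np.array([p[0],p[1],1])
def atz(n,uv,z,cm=None):
    c,d=ray(n,uv,cm); return c+d*(z-c[2])/d[2]
def proj(n,P,cm=None):
    m=cm or eyes.camera_model(n); K=np.array([[m['fx'],0,m['cx']],[0,m['fy'],m['cy']],[0,0,1]])
    T=np.array(m['world_to_cam'])
    return cv2.projectPoints(np.array(P,float).reshape(-1,3),cv2.Rodrigues(T[:3,:3])[0],T[:3,3],K,np.array(m['dist_coeffs']))[0].reshape(-1,2)
E
python3 - <<'E'
from h import *
np.set_printoptions(precision=1,suppress=True)
T=lambda x,y,ox,oy:(ox+x/6-.42,oy+y/6-.42)
def pt(l,n,x,y,z):
    o={'b1':(290,210),'b2':(140,220),'b3':(240,170),'b4':(230,260)}[n]
    c='top' if n in('b1','b2') else 'side'
    print(l,c,atz(c,T(x,y,*o),z)[:2])
pt('handle','b1',80,433,92); pt('handle','b3',602,222,92)
pt('facecentre','b1',321,262,50)
pt('jawcentre','b1',322,240,75)
pt('face L','b3',362,155,50); pt('face R','b3',655,160,50);
for a in((210,92,'lug1'),(493,180,'lug2'),(410,460,'lug3'),(112,365,'lug4')): pt(a[2],'b1',a[0],a[1],18)
for a in((325,225),(490,490) ): pass
pt('jaw out slots1','b1',227,157,50);pt('slot2','b1',460,228,50);pt('slot3','b1',287,383,50)
pt('long top','b2',172,378,110); pt('long top','b4',445,145,110)
pt('long shank','b2',210,393,55)
pt('short top','b2',222,155,80); pt('short top','b4',230,122,80)
for a in ((172,62),(378,78),(325,527),(110,510)): pt('stand c','b2',*a,30)
for a in ((175,112),(583,283),(497,440),(80,258)): pt('stand c','b4',*a,30)
E
```

```text
handle top [496.9 -94.7]
handle side [497.9 -96.1]
facecentre top [ 544.1 -183.5]
jawcentre top [ 547.9 -181.1]
face L side [ 598.7 -158.3]
face R side [ 486.6 -185.7]
lug1 top [ 610.9 -160.9]
lug2 top [ 567.7 -250.9]
lug3 top [ 478.9 -206.5]
lug4 top [ 523.4 -113.5]
jaw out slots1 top [ 582.6 -158.8]
slot2 top [ 548.9 -230.3]
slot3 top [ 506.8 -166. ]
long top top [527.9 146.7]
long top side [527.  146.3]
long shank top [527.8 146.9]
short top top [598.9 131.5]
short top side [597.7 130.6]
stand c top [642.2 154.6]
stand c top [627.1  86.9]
stand c top [482.4 118.9]
stand c top [497.6 187. ]
stand c side [627.7  91.6]
stand c side [482.4 125.8]
stand c side [497.6 189.8]
stand c side [640.4 157.2]
```

```bash
python3 - <<'E'
from h import *
np.set_printoptions(precision=1,suppress=True)
m=eyes.camera_model('wrist');T=m['world_to_cam'];c=-T[:3,:3].T@T[:3,3]
print('wristcam',c,'axis',T[2,:3],'off',c-[188.6,621.3,214.5])
for uv in((3,175),(36,218),(0,330)): print(atz('top',uv,0),atz('top',uv,100))
for uv in((180,320),(435,230),(510,225)): print(atz('wrist',uv,0),atz('wrist',uv,100))
print('mouse',atz('top',(247,165),20),'pot',atz('top',(400,165),60),'stapler',atz('top',(122,190),30))
E
```

```text
wristcam [113.8 645.3 373. ] axis [ 0.3 -0.1 -1. ] off [-74.8  24.  158.5]
[814.1 490.8   0. ] [774.8 436.8 100. ]
[711.7 426.9   0. ] [682.8 379.4 100. ]
[495.9 499.5   0. ] [489.  444.6 100. ]
[332.9 447.8   0. ] [274.2 500.7 100. ]
[304.7 777.8   0. ] [253.5 742.2 100. ]
[323.8 861.8   0. ] [267.5 803.8 100. ]
mouse [760.3 -19.4  20. ] pot [ 703.6 -325.2   60. ] stapler [738.3 240.4  30. ]
```

Request:
{"name": "send_rows", "arguments": {"rows": [{"hand": 100, "dx": 0, "dy": 0, "dz": 50, "turn": 0}, {"hand": 100, "dx": 0, "dy": 0, "dz": 80, "turn": 0}, {"hand": 50, "dx": 150, "dy": -358, "dz": 80, "turn": -45}, {"hand": 50, "dx": 150, "dy": -358, "dz": 80, "turn": -45}, {"hand": 50, "dx": 150, "dy": -358, "dz": 80, "turn": -45}, {"hand": 50, "dx": 150, "dy": -358, "dz": 80, "turn": -45}, {"hand": 50, "dx": 150, "dy": -358, "dz": 80, "turn": -45}, {"hand": 50, "dx": 150, "dy": -358, "dz": 80, "turn": -45}, {"hand": 50, "dx": 150, "dy": -358, "dz": 80, "turn": -45}, {"hand": 50, "dx": 150, "dy": -358, "dz": 80, "turn": -45}, {"hand": 50, "dx": 150, "dy": -358, "dz": 80, "turn": -45}, {"hand": 50, "dx": 150, "dy": -358, "dz": 80, "turn": -45}]}}

```text
t: 1.35
eef_pos: [339.0, 263.4, 295.6]
tool_rot: [-0.0, 0.97, 0.242, 0.0]
force: [-0.1, -0.3, 0.1]
finger_gap: 42.8
```

Request:
{"name": "send_rows", "arguments": {"rows": [{"hand": 50, "dx": 158.5, "dy": -359, "dz": -50, "turn": 0}, {"hand": 50, "dx": 158.5, "dy": -359, "dz": -50, "turn": 0}, {"hand": 50, "dx": 158.5, "dy": -359, "dz": -50, "turn": 0}, {"hand": 50, "dx": 158.5, "dy": -359, "dz": -50, "turn": 0}, {"hand": 50, "dx": 158.5, "dy": -359, "dz": -50, "turn": 0}, {"hand": 50, "dx": 158.5, "dy": -359, "dz": -50, "turn": 0}, {"hand": 50, "dx": 158.5, "dy": -359, "dz": -50, "turn": 0}, {"hand": 50, "dx": 158.5, "dy": -359, "dz": -50, "turn": 0}, {"hand": 50, "dx": 158.5, "dy": -359, "dz": -50, "turn": 0}, {"hand": 50, "dx": 158.5, "dy": -359, "dz": -50, "turn": 0}, {"hand": 50, "dx": 158.5, "dy": -359, "dz": -50, "turn": 0}]}}

```text
t: 2.45
eef_pos: [497.5, -93.4, 245.6]
tool_rot: [-0.0, 0.97, 0.244, -0.0]
force: [1.3, -0.1, -0.1]
finger_gap: 42.6
```

```bash
python3 - <<'E'
from h import *
m=eyes.camera_model('wrist');s=manip.sense();print(s['eef_pos'],s['tool_rot'],s['qvel'].max())
cv2.imwrite("pics/c_wrist.png",eyes.capture('wrist')); print(m['world_to_cam'].tolist())
ax=[545,-183];psi=np.radians(-25.5)
print(proj('wrist',[ax+[50],ax+[75],[497.4,-95.4,92]],m))
E
```

```text
[497.52558948 -93.4204453  245.62319851] [-3.41960935e-04  9.69786996e-01  2.43952988e-01 -7.03996338e-05] 0.007018025943377332
[[0.8812819097513959, 0.4725909282874353, -0.00010022651554307616, -394.4679369589935], [0.45005216306417306, -0.8391871388832265, 0.3053162236997, -350.4905153930096], [0.1442055687766365, -0.26911477186027233, -0.9522510139140844, 311.8780332947184], [0.0, 0.0, 0.0, 1.0]]
[[276.99497366 265.59310564]
 [276.95542651 276.29630626]
 [276.27792048 190.23562858]]
```

View pics/c_wrist.png

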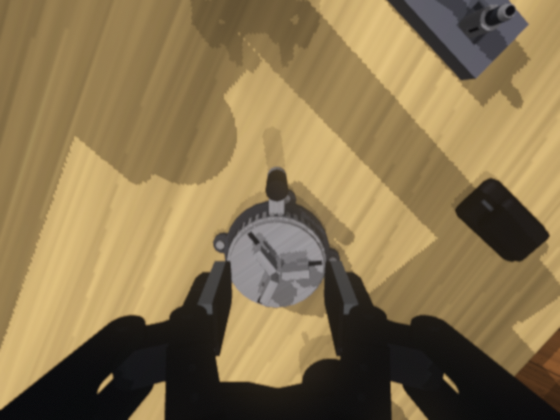

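```bash
python3 - <<'E'
import cv2
t=cv2.imread("pics/c_wrist.png")
cv2.imwrite("pics/c1.png",cv2.resize(t[160:320,205:355],None,fx=3.75,fy=3.75,interpolation=cv2.INTER_CUBIC))
E
```

```text
(no output)
```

View pics/c1.png

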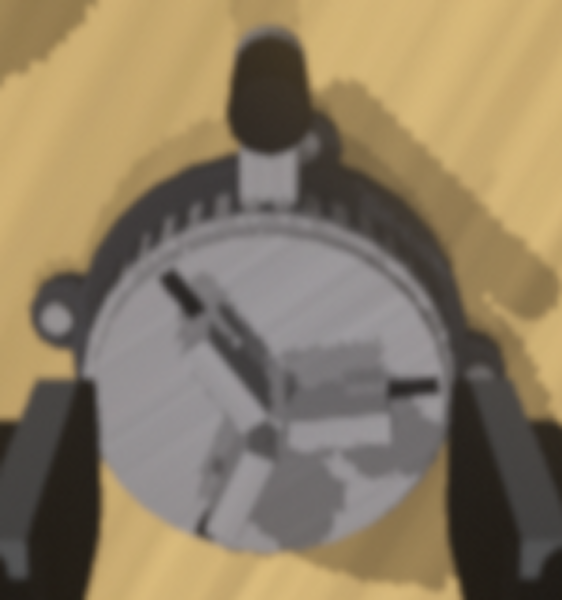

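The wrist view puts the grip's top at (277,190.5), against (276,190) predicted, and the face centre near (277,264). Both agree with the fixed cameras, so I'm lowering the open fingers around the grip.

Request:
{"name": "send_rows", "arguments": {"rows": [{"hand": 50, "dx": 0, "dy": 0, "dz": -40, "turn": 0}, {"hand": 50, "dx": 0, "dy": 0, "dz": -80, "turn": 0}, {"hand": 50, "dx": 0, "dy": 0, "dz": -120, "turn": 0}, {"hand": 50, "dx": 0, "dy": 0, "dz": -145, "turn": 0}, {"hand": 50, "dx": 0, "dy": 0, "dz": -165, "turn": 0}, {"hand": 50, "dx": 0, "dy": 0, "dz": -183, "turn": 0}, {"hand": 50, "dx": 0, "dy": 0, "dz": -183, "turn": 0}]}}

```text
t: 3.2
eef_pos: [495.2, -92.9, 60.3]
tool_rot: [-0.001, 0.97, 0.244, -0.002]
force: [-0.3, 0.8, -0.5]
finger_gap: 42.7
```

```bash
python3 - <<'E'
from h import *
print(manip.sense()['eef_pos'])
w=eyes.capture('wrist');s=eyes.capture('side')
cv2.imwrite("pics/d.png",np.hstack([cv2.resize(w,(400,300)),cv2.resize(s[150:270,250:410],(400,300))]))
E
```

```text
[495.24779592 -92.92376912  60.34486385]
```

View pics/d.png

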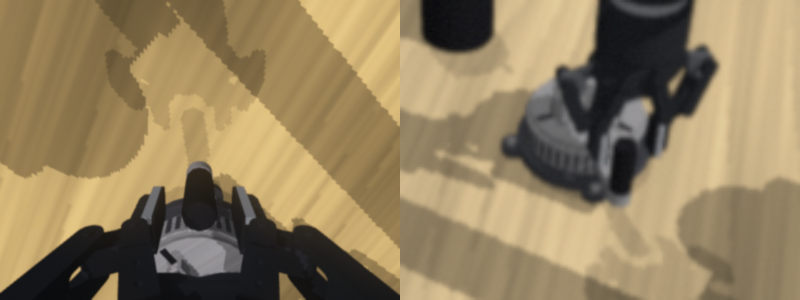

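```bash
python3 - <<'E'
from h import *
np.set_printoptions(precision=1,suppress=True)
t=np.array([28.2]);a=np.radians(28.2);x=np.array([np.cos(a),np.sin(a),0])
P=np.array([495.2,-92.9,48]);pts=[P+28*x,P-28*x,P,[497.4,-95.4,92],[497.4,-95.4,36]]
print(proj('side',pts));print(proj('wrist',pts))
s=eyes.capture('side');w=eyes.capture('wrist')
cv2.imwrite("pics/e1.png",cv2.resize(s[150:240,290:390],None,fx=6,fy=6,interpolation=cv2.INTER_CUBIC))
cv2.imwrite("pics/e2.png",w[200:])
E
```

```text
[[327.  224.5]
 [350.8 220.5]
 [338.9 222.5]
 [340.1 206.8]
 [337.6 225.4]]
[[325.3 246.4]
 [223.5 246.5]
 [274.4 246.4]
 [275.3 294.9]
 [275.9 243.2]]
```

View pics/e1.png

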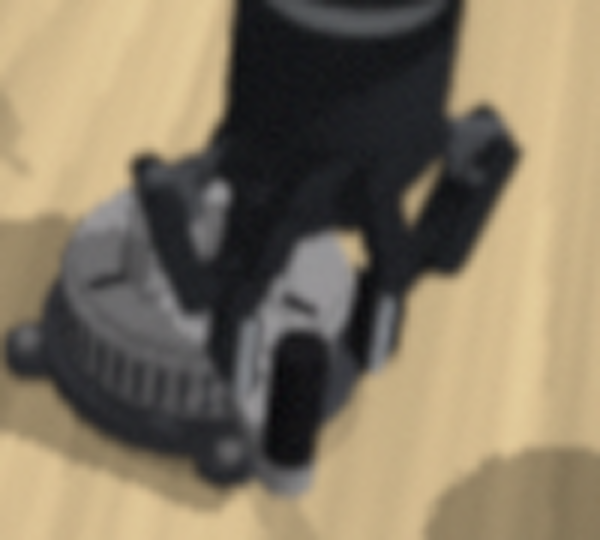

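View pics/e2.png

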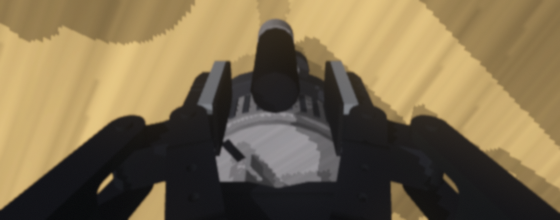

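The fingers straddle the grip, with their tips at about z 65 and the grip at columns 275–277 midway between the pads. I'll lower a little and narrow the cage, then work out the arc.

Request:
{"name": "send_rows", "arguments": {"rows": [{"hand": 36, "dx": 1.5, "dy": -1.5, "dz": -12, "turn": 0}, {"hand": 36, "dx": 1.5, "dy": -1.5, "dz": -12, "turn": 0}, {"hand": 36, "dx": 1.5, "dy": -1.5, "dz": -12, "turn": 0}]}}

```text
t: 3.7
eef_pos: [498.6, -96.6, 50.4]
tool_rot: [-0.0, 0.97, 0.243, -0.0]
force: [0.1, -0.5, -0.1]
finger_gap: 31.1
```

```bash
python3 - <<'E'
from h import *
s=manip.sense();p=s['eef_pos'];print(p,s['force'],s['finger_gap'])
ax=np.array([545,-183]);r=100.5
for D in range(0,80,4):
    a=np.radians(118.5+D); q=ax+r*np.array([np.cos(a),np.sin(a)]); 
    print(D,np.round(q-p[:2],1))
E
```

```text
[498.61885348 -96.55060246  50.39025514] [ 0.11732379 -0.48193489 -0.1138009 ] 31.145787495027133
0 [-1.6  1.9]
4 [-7.6 -1.7]
8 [-13.4  -5.7]
12 [-18.9 -10. ]
16 [-24.1 -14.8]
20 [-28.9 -19.9]
24 [-33.4 -25.3]
28 [-37.4 -31. ]
32 [-41.1 -37. ]
36 [-44.3 -43.2]
40 [-47.1 -49.6]
44 [-49.5 -56.2]
48 [-51.3 -63. ]
52 [-52.7 -69.9]
56 [-53.7 -76.8]
60 [-54.1 -83.8]
64 [-54.  -90.8]
68 [-53.5 -97.8]
72 [ -52.4 -104.8]
76 [ -50.9 -111.6]
```

Request:
{"name": "send_rows", "arguments": {"rows": [{"hand": 36, "dx": -7.6, "dy": -1.7, "dz": 0, "turn": 4}, {"hand": 36, "dx": -13.4, "dy": -5.7, "dz": 0, "turn": 8}, {"hand": 36, "dx": -18.9, "dy": -10, "dz": 0, "turn": 12}, {"hand": 36, "dx": -24.1, "dy": -14.8, "dz": 0, "turn": 16}, {"hand": 36, "dx": -28.9, "dy": -19.9, "dz": 0, "turn": 20}, {"hand": 36, "dx": -33.4, "dy": -25.3, "dz": 0, "turn": 24}, {"hand": 36, "dx": -37.4, "dy": -31, "dz": 0, "turn": 28}, {"hand": 36, "dx": -41.1, "dy": -37, "dz": 0, "turn": 32}, {"hand": 36, "dx": -44.3, "dy": -43.2, "dz": 0, "turn": 36}, {"hand": 36, "dx": -47.1, "dy": -49.6, "dz": 0, "turn": 40}, {"hand": 36, "dx": -49.5, "dy": -56.2, "dz": 0, "turn": 44}, {"hand": 36, "dx": -51.3, "dy": -63, "dz": 0, "turn": 48}]}}

```text
t: 4.9
eef_pos: [447.3, -158.9, 50.9]
tool_rot: [-0.001, 0.787, 0.617, 0.0]
force: [-1.7, 4.3, 1.9]
finger_gap: 30.8
```

Request:
{"name": "send_rows", "arguments": {"rows": [{"hand": 36, "dx": -1.4, "dy": -6.9, "dz": 0, "turn": 4}, {"hand": 36, "dx": -2.4, "dy": -13.8, "dz": 0, "turn": 8}, {"hand": 36, "dx": -2.8, "dy": -20.8, "dz": 0, "turn": 12}, {"hand": 36, "dx": -2.7, "dy": -27.8, "dz": 0, "turn": 16}, {"hand": 36, "dx": -2.2, "dy": -34.8, "dz": 0, "turn": 20}, {"hand": 36, "dx": -1.1, "dy": -41.8, "dz": 0, "turn": 24}, {"hand": 36, "dx": 0.4, "dy": -48.6, "dz": 0, "turn": 28}, {"hand": 36, "dx": 0.4, "dy": -48.6, "dz": 0, "turn": 28}, {"hand": 36, "dx": 0, "dy": -44.5, "dz": 0, "turn": 28}, {"hand": 36, "dx": 0, "dy": -44.5, "dz": 0, "turn": 28}]}}

```text
t: 5.9
eef_pos: [447.7, -203.7, 50.8]
tool_rot: [0.0, 0.615, 0.788, 0.0]
force: [0.1, 0.1, -0.6]
finger_gap: 30.8
```

```bash
python3 - <<'E'
from h import *
w=eyes.capture('wrist');s=eyes.capture('top')
cv2.imwrite("pics/f.png",np.hstack([cv2.resize(w,(400,300)),cv2.resize(s[195:315,275:435],(400,300))]))
E
```

```text
(no output)
```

View pics/f.png

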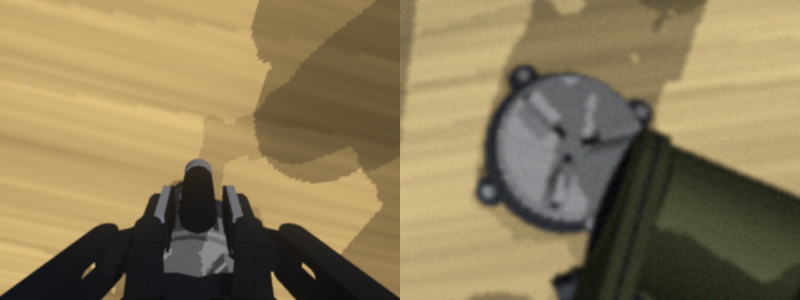

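The jaws stand clearly apart in the top view, so the sleeve is open. I'm lifting clear and looking again from above.

Request:
{"name": "send_rows", "arguments": {"rows": [{"hand": 36, "dx": 0, "dy": 0, "dz": 40, "turn": 0}, {"hand": 36, "dx": 0, "dy": 0, "dz": 90, "turn": 0}, {"hand": 36, "dx": 0, "dy": 0, "dz": 140, "turn": 0}, {"hand": 36, "dx": 0, "dy": 0, "dz": 190, "turn": 0}, {"hand": 36, "dx": 0, "dy": 0, "dz": 190, "turn": 0}, {"hand": 36, "dx": 0, "dy": 0, "dz": 190, "turn": 0}]}}

```text
t: 6.6
eef_pos: [448.4, -204.4, 242.8]
tool_rot: [0.002, 0.615, 0.789, 0.0]
force: [-0.0, 0.4, -1.1]
finger_gap: 30.8
```

```bash
python3 - <<'E'
from h import *
m=eyes.camera_model('wrist');w=eyes.capture('wrist');s=eyes.capture('side')
import pickle;pickle.dump(m,open('m.pkl','wb'));cv2.imwrite("pics/g_raw.png",w)
u=proj('wrist',[[545,-183,50]],m)[0];print(u,manip.sense()['eef_pos'])
a=np.linspace(0,6.283,60)
for ax in [(545,-183)]:
  q=proj('wrist',np.c_[ax[0]+54*np.cos(a),ax[1]+54*np.sin(a),50+0*a],m)
v=w.copy()
for p in q: cv2.circle(v,tuple(int(round(i)) for i in p),0,(0,0,255),-1)
h=proj('wrist',[[545+100*np.cos(np.radians(d)),-183+100*np.sin(np.radians(d)),92] for d in (190,)],m)
for p in h: cv2.circle(v,tuple(int(round(i)) for i in p),1,(0,255,0),-1)
print(h)
x,y=int(u[0])-75,int(u[1])-105
print(x,y)
cv2.imwrite("pics/g.png",cv2.resize(v[y:y+160,x:x+150],None,fx=3.75,fy=3.75,interpolation=cv2.INTER_CUBIC))
E
```

```text
[275.20532658 263.52722481] [ 446.90125585 -203.56927088  239.09172074]
[[282.17203445 187.03494919]]
200 158
```

View pics/g.png

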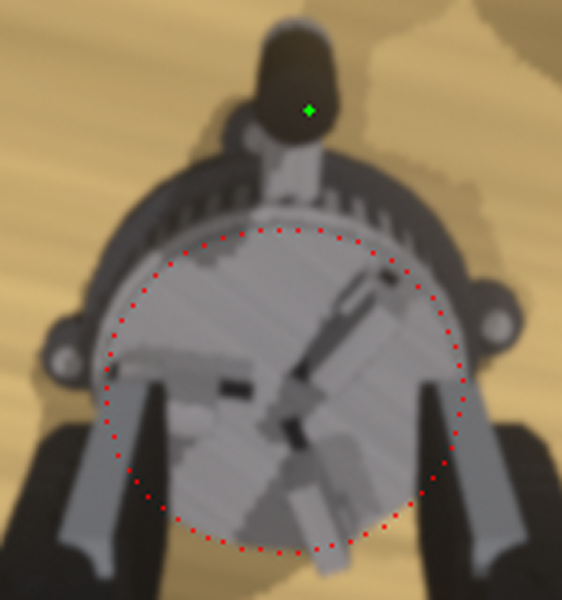

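```bash
python3 - <<'E'
from h import *
m=eyes.camera_model('wrist');print(manip.sense()['eef_pos'],manip.sense()['qvel']);w=eyes.capture('wrist');m2=eyes.camera_model('wrist')
print(abs(m2['world_to_cam']-m['world_to_cam']).max())
a=np.linspace(0,6.283,60);ax=(545,-183)
v=w.copy()
for R,z,c in((54,50,(0,0,255)),(58,44,(0,255,255))):
  for p in proj('wrist',np.c_[ax[0]+R*np.cos(a),ax[1]+R*np.sin(a),z+0*a],m): cv2.circle(v,tuple(int(round(i)) for i in p),0,c,-1)
for p in proj('wrist',[[545+100*np.cos(np.radians(d)),-183+100*np.sin(np.radians(d)),92] for d in (191.5,)],m): cv2.circle(v,tuple(int(round(i)) for i in p),1,(0,255,0),-1)
x,y=200,158
cv2.imwrite("pics/g2.png",cv2.resize(v[y:y+160,x:x+150],None,fx=3.75,fy=3.75,interpolation=cv2.INTER_CUBIC))
E
```

```text
[ 446.90125585 -203.56927088  239.09172074] [-4.43790928e-05  1.49990274e-02  2.04787480e-02  2.62428765e-04
  8.53827012e-04 -1.30082681e-03]
0.4164175015993692
```

View pics/g2.png

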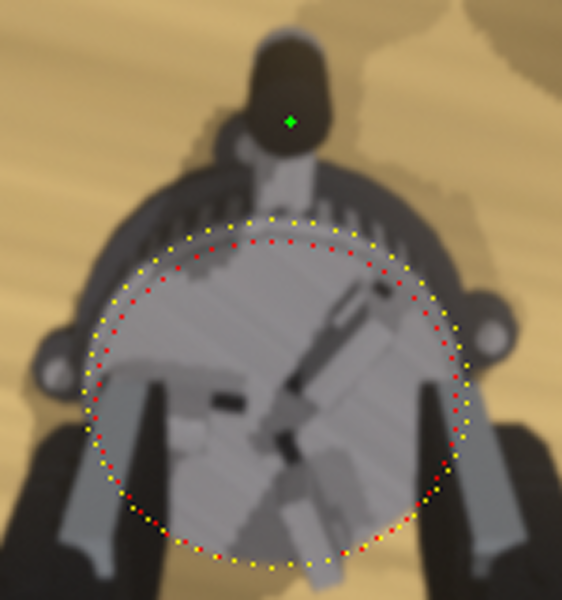

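The face outline and grip now match the prediction. The grip is at about 191.5°, so the joint is near 1.44. On to the long bit.

Request:
{"name": "send_rows", "arguments": {"rows": [{"hand": 58, "dx": 80.6, "dy": 350, "dz": 0, "turn": -26.5}, {"hand": 58, "dx": 80.6, "dy": 350, "dz": 0, "turn": -26.5}, {"hand": 58, "dx": 80.6, "dy": 350, "dz": 0, "turn": -26.5}, {"hand": 58, "dx": 80.6, "dy": 350, "dz": 0, "turn": -26.5}, {"hand": 58, "dx": 80.6, "dy": 350, "dz": 0, "turn": -26.5}, {"hand": 58, "dx": 80.6, "dy": 350, "dz": 0, "turn": -26.5}, {"hand": 58, "dx": 80.6, "dy": 350, "dz": 0, "turn": -26.5}, {"hand": 58, "dx": 80.6, "dy": 350, "dz": 0, "turn": -26.5}, {"hand": 58, "dx": 80.6, "dy": 350, "dz": 0, "turn": -26.5}, {"hand": 58, "dx": 80.6, "dy": 350, "dz": 0, "turn": -26.5}, {"hand": 58, "dx": 80.6, "dy": 350, "dz": -20, "turn": -26.5}, {"hand": 58, "dx": 80.6, "dy": 350, "dz": -20, "turn": -26.5}]}}

```text
t: 7.95
eef_pos: [526.2, 144.3, 217.1]
tool_rot: [-0.001, 0.78, 0.626, -0.003]
force: [-1.1, 0.5, -1.1]
finger_gap: 49.6
```

```bash
python3 - <<'E'
from h import *
eyes.capture('wrist');eyes.capture('wrist')
s=manip.sense();m=eyes.camera_model('wrist');w=eyes.capture('wrist');print(s['eef_pos'],s['tool_rot'],abs(s['qvel']).max())
pts=[[527.5,146.5,110],[527.5,146.5,55],[598.3,131,80]];q=proj('wrist',pts,m);print(q)
for p in q: cv2.circle(w,tuple(int(round(i)) for i in p),1,(0,255,0),-1)
x,y=q[0].astype(int)-[90,80]
cv2.imwrite("pics/h.png",cv2.resize(w[y:y+200,x:x+200],None,fx=3,fy=3,interpolation=cv2.INTER_CUBIC));print(x,y)
E
```

```text
[527.54090915 144.63102322 219.80544857] [-4.39848020e-04  7.79850450e-01  6.25964893e-01 -1.01745230e-03] 0.028568927515938675
[[279.20074468 200.91612531]
 [279.02587114 185.05940507]
 [279.23250737 264.62781563]]
189 120
```

View pics/h.png

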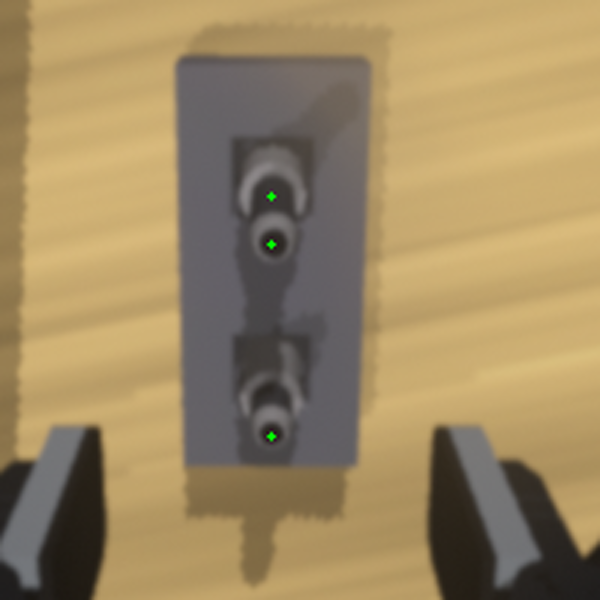

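The predicted points sit on the long bit's tip (271,244 in the crop) and on the short bit's tip. I'm lowering and gripping the tube.

Request:
{"name": "send_rows", "arguments": {"rows": [{"hand": 58, "dx": 0, "dy": 1.8, "dz": -40, "turn": 0}, {"hand": 58, "dx": 0, "dy": 1.8, "dz": -80, "turn": 0}, {"hand": 58, "dx": 0, "dy": 1.8, "dz": -110, "turn": 0}, {"hand": 58, "dx": 0, "dy": 1.8, "dz": -130, "turn": 0}, {"hand": 58, "dx": 0, "dy": 1.8, "dz": -140, "turn": 0}, {"hand": 58, "dx": 0, "dy": 1.8, "dz": -140, "turn": 0}, {"hand": 58, "dx": 0, "dy": 1.8, "dz": -140, "turn": 0}, {"hand": 58, "dx": 0, "dy": 1.8, "dz": -140, "turn": 0}]}}

```text
t: 8.9
eef_pos: [529.6, 147.9, 82.8]
tool_rot: [0.001, 0.779, 0.627, 0.002]
force: [0.7, -0.8, 1.4]
finger_gap: 49.9
```

```bash
python3 - <<'E'
from h import *
s=manip.sense();m=eyes.camera_model('wrist');print(s['eef_pos'],s['force']);w=eyes.capture('wrist');t=eyes.capture('side')
cv2.imwrite("pics/i.png",np.hstack([cv2.resize(w,(400,300)),cv2.resize(t[230:350,220:380],(400,300))]))
E
```

```text
[529.63461667 147.90791836  82.80155684] [ 0.66208564 -0.83817099  1.42205214]
```

View pics/i.png

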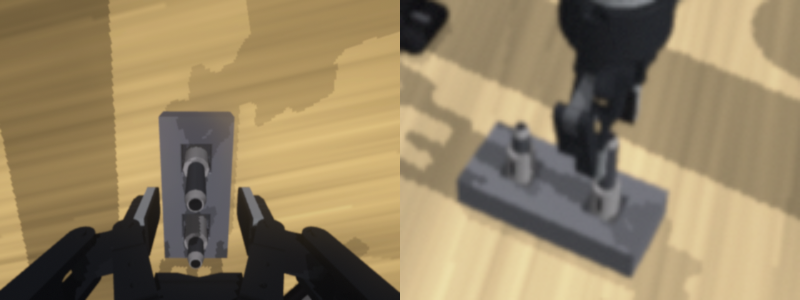

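Request:
{"name": "send_rows", "arguments": {"rows": [{"hand": 25, "dx": -1, "dy": -0.8, "dz": -2, "turn": 0}, {"hand": 25, "dx": -1, "dy": -0.8, "dz": -2, "turn": 0}, {"hand": 25, "dx": -1, "dy": -0.8, "dz": -2, "turn": 0}, {"hand": 0, "dx": -1, "dy": -0.8, "dz": -2, "turn": 0}, {"hand": 0, "dx": -1, "dy": -0.8, "dz": -2, "turn": 0}, {"hand": 0, "dx": -1, "dy": -0.8, "dz": -2, "turn": 0}, {"hand": 0, "dx": -1, "dy": -0.8, "dz": -2, "turn": 0}, {"hand": 0, "dx": -1, "dy": -0.8, "dz": -2, "turn": 0}], "grip_force": 40}}

```text
t: 9.8
eef_pos: [527.3, 146.9, 78.9]
tool_rot: [0.0, 0.779, 0.627, 0.0]
force: [-0.2, -0.3, 1.7]
finger_gap: 11.2
```

```bash
python3 - <<'E'
from h import *
s=manip.sense();print(s['eef_pos'],s['force'],s['finger_gap'])
t=eyes.capture('side');s=manip.sense();print(s['eef_pos'])
cv2.imwrite("pics/j.png",cv2.resize(t[230:350,220:380],(640,480)))
E
```

```text
[527.29997791 146.94492968  78.87017623] [-0.24656704 -0.30588821  1.73109079] 11.228751103076918
[527.28887941 146.95514737  78.87659281]
```

View pics/j.png

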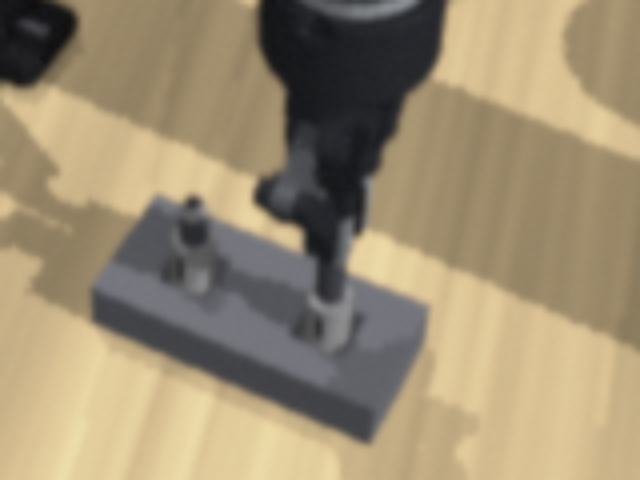

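Request:
{"name": "send_rows", "arguments": {"rows": [{"hand": 0, "dx": 0, "dy": 0, "dz": 8, "turn": 0}, {"hand": 0, "dx": 0, "dy": 0, "dz": 20, "turn": 0}, {"hand": 0, "dx": 0, "dy": 0, "dz": 40, "turn": 0}, {"hand": 0, "dx": 0, "dy": 0, "dz": 70, "turn": 0}, {"hand": 0, "dx": 0, "dy": 0, "dz": 100, "turn": 0}, {"hand": 0, "dx": 0, "dy": 0, "dz": 120, "turn": 0}, {"hand": 0, "dx": 0, "dy": 0, "dz": 120, "turn": 0}, {"hand": 0, "dx": 0, "dy": 0, "dz": 120, "turn": 0}]}}

```text
t: 10.65
eef_pos: [527.2, 147.0, 199.0]
tool_rot: [0.0, 0.779, 0.627, 0.0]
force: [-0.2, -0.2, -2.7]
finger_gap: 11.5
```

```bash
python3 - <<'E'
from h import *
s=manip.sense();print(s['eef_pos'],s['force'],s['finger_gap'])
w=eyes.capture('wrist');t=eyes.capture('side')
cv2.imwrite("pics/k.png",np.hstack([cv2.resize(w,(400,300)),cv2.resize(t[190:340,220:420],(400,300))]))
E
```

```text
[527.15501015 146.98846703 198.98767566] [-0.20452973 -0.23761876 -2.67892708] 11.492167553884233
```

View pics/k.png

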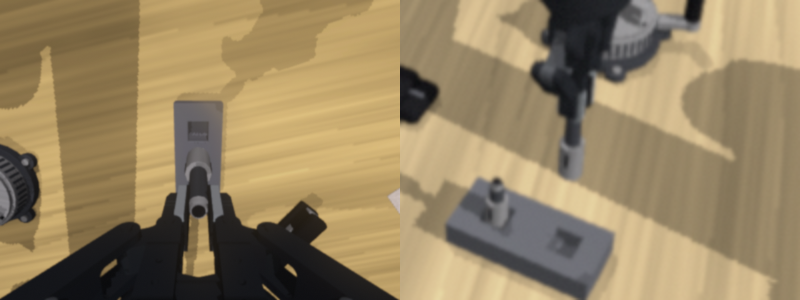

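The bit is held upright and out of its socket, and the short bit hasn't moved. I'm carrying it over the chuck.

Request:
{"name": "send_rows", "arguments": {"rows": [{"hand": 0, "dx": 1.1, "dy": -20, "dz": 0, "turn": 0}, {"hand": 0, "dx": 3.2, "dy": -60, "dz": 0, "turn": 0}, {"hand": 0, "dx": 5.4, "dy": -100, "dz": 0, "turn": 0}, {"hand": 0, "dx": 7.5, "dy": -140, "dz": 0, "turn": 0}, {"hand": 0, "dx": 9.6, "dy": -180, "dz": 0, "turn": 0}, {"hand": 0, "dx": 11.8, "dy": -220, "dz": 0, "turn": 0}, {"hand": 0, "dx": 13.9, "dy": -260, "dz": 0, "turn": 0}, {"hand": 0, "dx": 16, "dy": -295, "dz": 0, "turn": 0}, {"hand": 0, "dx": 17, "dy": -320, "dz": 0, "turn": 0}, {"hand": 0, "dx": 17.6, "dy": -330, "dz": 0, "turn": 0}, {"hand": 0, "dx": 17.6, "dy": -330, "dz": 0, "turn": 0}, {"hand": 0, "dx": 17.6, "dy": -330, "dz": 0, "turn": 0}]}}

```text
t: 11.95
eef_pos: [544.4, -182.1, 197.7]
tool_rot: [-0.001, 0.779, 0.627, -0.0]
force: [0.1, -1.1, -1.7]
finger_gap: 11.1
```

```bash
python3 - <<'E'
from h import *
eyes.capture('wrist')
s=manip.sense();m=eyes.camera_model('wrist');print(s['eef_pos'],s['tool_rot'],abs(s['qvel']).max());w=eyes.capture('wrist');t=eyes.capture('top');sd=eyes.capture('side')
cv2.imwrite("pics/l_raw.png",w)
b=np.array([545,-183]);z0=s['eef_pos'][2]-16.4
a=np.linspace(0,6.283,60)
for R,z,c in((54,50,(0,0,255)),): 
  for p in proj('wrist',np.c_[b[0]+R*np.cos(a),b[1]+R*np.sin(a),z+0*a],m): cv2.circle(w,tuple(int(round(i)) for i in p),0,c,-1)
q=proj('wrist',[[*b,z0+47.5],[*b,z0-7.5],[*b,z0-47.5]],m);print(q)
for p in q: cv2.circle(w,tuple(int(round(i)) for i in p),1,(0,255,0),-1)
v=cv2.resize(w[180:330,200:350],(600,600),interpolation=cv2.INTER_CUBIC);cv2.imwrite("pics/l.png",v)
for n,im in(('side',sd),):
  for p in proj(n,[[*b,z0-47.5],[*b,z0-7.5],[*b,50]]): cv2.circle(im,tuple(int(round(i)) for i in p),0,(0,255,0),-1)
cv2.imwrite("pics/l2.png",cv2.resize(sd[130:250,260:400],None,fx=5,fy=5,interpolation=cv2.INTER_CUBIC))
E
```

```text
[ 544.50972721 -181.80982644  197.99118861] [-7.44598207e-04  7.78960725e-01  6.27072260e-01 -1.20775151e-04] 0.009495934891242497
[[273.61056812 296.24630187]
 [274.62784658 244.33326729]
 [275.0838876  221.06355089]]
```

View pics/l.png

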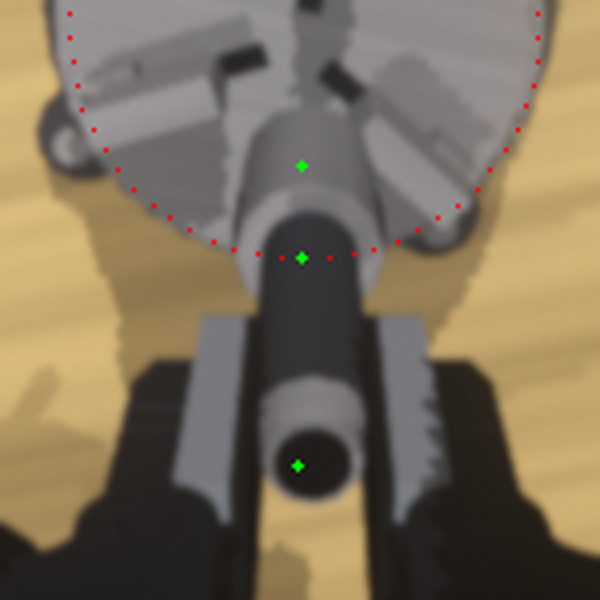

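View pics/l2.png

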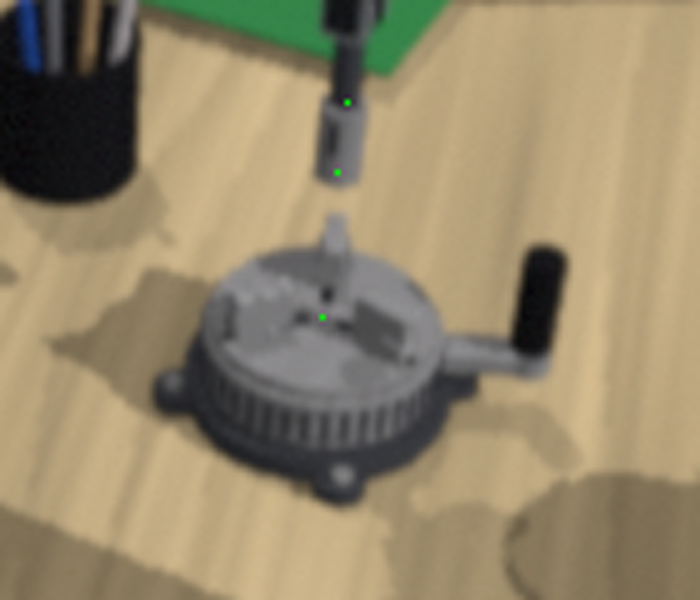

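The side view shows the bit directly above the gap between the jaws. In the wrist view it sits about 1.5–2 mm to the right (+y), so I'll correct that while lowering.

Request:
{"name": "send_rows", "arguments": {"rows": [{"hand": 0, "dx": 0, "dy": -1.5, "dz": 0, "turn": 0}, {"hand": 0, "dx": 0, "dy": -1.5, "dz": -15, "turn": 0}, {"hand": 0, "dx": 0, "dy": -1.5, "dz": -30, "turn": 0}, {"hand": 0, "dx": 0, "dy": -1.5, "dz": -45, "turn": 0}, {"hand": 0, "dx": 0, "dy": -1.5, "dz": -58, "turn": 0}, {"hand": 0, "dx": 0, "dy": -1.5, "dz": -68, "turn": 0}, {"hand": 0, "dx": 0, "dy": -1.5, "dz": -75, "turn": 0}, {"hand": 0, "dx": 0, "dy": -1.5, "dz": -79, "turn": 0}, {"hand": 0, "dx": 0, "dy": -1.5, "dz": -79, "turn": 0}, {"hand": 0, "dx": 0, "dy": -1.5, "dz": -79, "turn": 0}]}}

```text
t: 13.15
eef_pos: [545.2, -184.8, 120.4]
tool_rot: [0.001, 0.779, 0.627, 0.0]
force: [-0.3, 0.5, -0.8]
finger_gap: 11.4
```

```bash
python3 - <<'E'
from h import *
s=manip.sense();print(s['eef_pos'],s['force'],s['finger_gap']);w=eyes.capture('wrist')
t=eyes.capture('side')
cv2.imwrite("pics/n.png",np.hstack([cv2.resize(w[150:390,140:460],(400,300)),cv2.resize(t[130:250,260:420],(400,300))]))
E
```

```text
[ 545.22389034 -184.76013369  120.35056896] [-0.26362908  0.45847736 -0.82149017] 11.411220235792479
```

View pics/n.png

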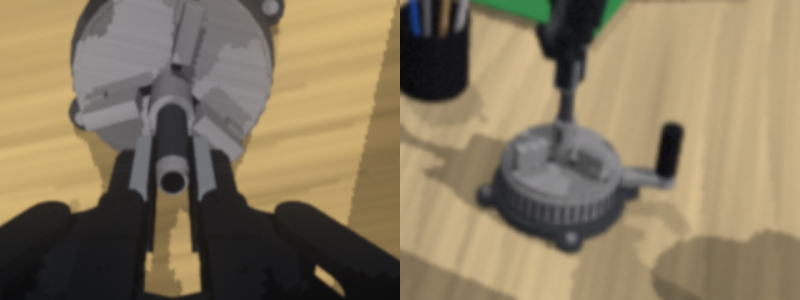

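The bit is between the jaws, about 6 mm above the face. I'll go down the rest of the way in small steps.

Request:
{"name": "send_rows", "arguments": {"rows": [{"hand": 0, "dx": 0, "dy": 0.8, "dz": -1.5, "turn": 0}, {"hand": 0, "dx": 0, "dy": 0.8, "dz": -3, "turn": 0}, {"hand": 0, "dx": 0, "dy": 0.8, "dz": -4, "turn": 0}, {"hand": 0, "dx": 0, "dy": 0.8, "dz": -4, "turn": 0}, {"hand": 0, "dx": 0, "dy": 0.8, "dz": -4, "turn": 0}]}}

```text
t: 13.75
eef_pos: [544.7, -183.7, 115.6]
tool_rot: [-0.0, 0.779, 0.627, -0.0]
force: [-0.2, -0.2, -2.3]
finger_gap: 11.3
```

Request:
{"name": "send_rows", "arguments": {"rows": [{"hand": 0, "dx": 0, "dy": 0.3, "dz": -1, "turn": 0}, {"hand": 0, "dx": 0, "dy": 0.3, "dz": -1.5, "turn": 0}, {"hand": 0, "dx": 0, "dy": 0.3, "dz": -1.5, "turn": 0}]}}

```text
t: 14.05
eef_pos: [544.7, -183.4, 114.1]
tool_rot: [-0.0, 0.779, 0.627, -0.0]
force: [-0.0, -0.2, -1.7]
finger_gap: 11.4
```

Request:
{"name": "send_rows", "arguments": {"rows": [{"hand": 0, "dx": 0, "dy": 0, "dz": -0.5, "turn": 0}, {"hand": 0, "dx": 0, "dy": 0, "dz": -0.9, "turn": 0}, {"hand": 0, "dx": 0, "dy": 0, "dz": -0.9, "turn": 0}, {"hand": 0, "dx": 0, "dy": 0, "dz": -0.9, "turn": 0}]}}

```text
t: 14.45
eef_pos: [545.1, -183.7, 113.9]
tool_rot: [0.0, 0.779, 0.627, 0.0]
force: [0.4, -0.5, 1.5]
finger_gap: 11.2
```

Contact: the vertical force changed sign and z stopped at 113.9, as predicted. I'm releasing it.

Request:
{"name": "send_rows", "arguments": {"rows": [{"hand": 16, "dx": 0, "dy": 0, "dz": 0, "turn": 0}, {"hand": 22, "dx": 0, "dy": 0, "dz": 0, "turn": 0}, {"hand": 30, "dx": 0, "dy": 0, "dz": 0, "turn": 0}, {"hand": 45, "dx": 0, "dy": 0, "dz": 0, "turn": 0}, {"hand": 45, "dx": 0, "dy": 0, "dz": 0, "turn": 0}]}}

```text
t: 14.95
eef_pos: [544.7, -183.4, 113.2]
tool_rot: [-0.0, 0.779, 0.627, -0.0]
force: [-0.6, 0.6, 0.5]
finger_gap: 38.4
```

```bash
python3 - <<'E'
from h import *
s=manip.sense();print(s['eef_pos'],s['force'],s['finger_gap']);w=eyes.capture('wrist')
t=eyes.capture('side')
cv2.imwrite("pics/o.png",np.hstack([cv2.resize(w[150:390,140:460],(400,300)),cv2.resize(t[130:250,260:420],(400,300))]))
E
```

```text
[ 544.69981428 -183.4022139   113.15267673] [-0.61641816  0.58961668  0.45095006] 38.44731411608408
```

View pics/o.png

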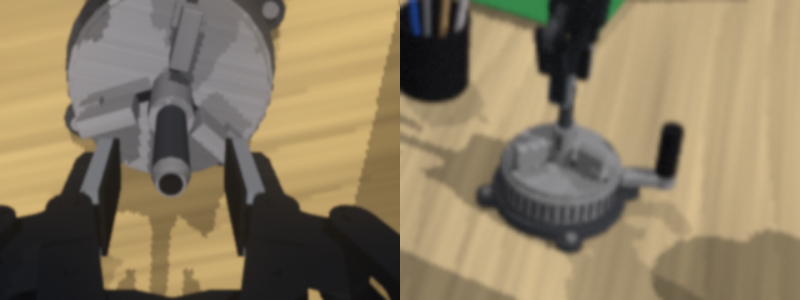

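The bit stands free and upright. I'm lifting straight up, then moving over to the grip.

Request:
{"name": "send_rows", "arguments": {"rows": [{"hand": 45, "dx": 0, "dy": 0, "dz": 15, "turn": 0}, {"hand": 45, "dx": 0, "dy": 0, "dz": 45, "turn": 0}, {"hand": 45, "dx": 0, "dy": 0, "dz": 85, "turn": 0}, {"hand": 45, "dx": 0, "dy": 0, "dz": 125, "turn": 0}, {"hand": 45, "dx": 0, "dy": 0, "dz": 125, "turn": 0}, {"hand": 45, "dx": -97.5, "dy": -20, "dz": 125, "turn": 24}, {"hand": 45, "dx": -97.5, "dy": -20, "dz": 125, "turn": 24}, {"hand": 45, "dx": -97.5, "dy": -20, "dz": 125, "turn": 24}, {"hand": 45, "dx": -97.5, "dy": -20, "dz": 125, "turn": 24}, {"hand": 45, "dx": -97.5, "dy": -20, "dz": 125, "turn": 24}, {"hand": 45, "dx": -97.5, "dy": -20, "dz": 125, "turn": 24}]}}

```text
t: 16.15
eef_pos: [448.0, -203.4, 238.8]
tool_rot: [0.0, 0.632, 0.775, 0.0]
force: [0.0, 0.7, 1.2]
finger_gap: 38.6
```

```bash
python3 - <<'E'
from h import *
eyes.capture('wrist')
s=manip.sense();m=eyes.camera_model('wrist');print(s['eef_pos'],s['tool_rot'],abs(s['qvel']).max());w=eyes.capture('wrist')
ax=np.array([545,-183])
q=proj('wrist',[[*ax,145],[*ax,90],[*ax,50],[545+100*np.cos(np.radians(191.5)),-183+100*np.sin(np.radians(191.5)),92]],m);print(q)
for p in q: cv2.circle(w,tuple(int(round(i)) for i in p),1,(0,255,0),-1)
cv2.imwrite("pics/p.png",cv2.resize(w[150:350,180:380],None,fx=3,fy=3,interpolation=cv2.INTER_CUBIC))
E
```

```text
[ 447.96272298 -203.38825726  238.58282647] [6.84933340e-05 6.32160045e-01 7.74837837e-01 1.34394805e-05] 0.006322002959330767
[[277.48962451 317.16239705]
 [277.53187402 284.31486638]
 [277.55537493 266.04319122]
 [277.60676894 188.65851815]]
```

View pics/p.png

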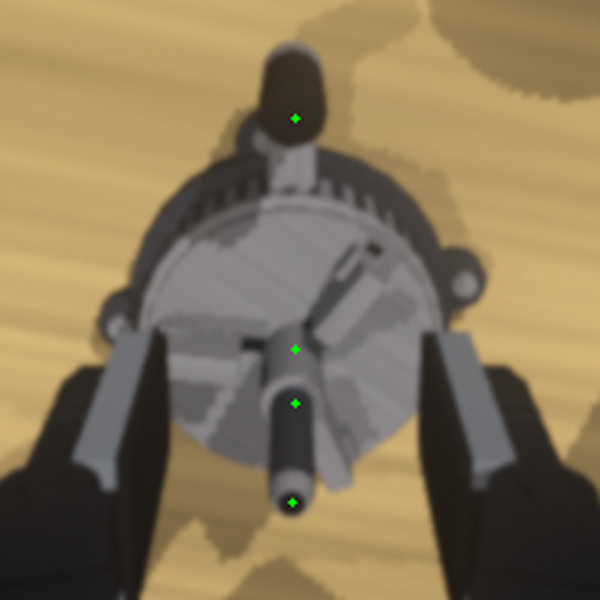

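The bit is upright and within about 1 mm of the axis: its tip is at (292,503) in the crop, on the predicted mark. I'm going down over the grip.

Request:
{"name": "send_rows", "arguments": {"rows": [{"hand": 45, "dx": -1, "dy": 0.2, "dz": -40, "turn": 0}, {"hand": 45, "dx": -1, "dy": 0.2, "dz": -80, "turn": 0}, {"hand": 45, "dx": -1, "dy": 0.2, "dz": -115, "turn": 0}, {"hand": 45, "dx": -1, "dy": 0.2, "dz": -145, "turn": 0}, {"hand": 45, "dx": -1, "dy": 0.2, "dz": -170, "turn": 0}, {"hand": 45, "dx": -1, "dy": 0.2, "dz": -187, "turn": 0}, {"hand": 36, "dx": -1, "dy": 0.2, "dz": -187, "turn": 0}, {"hand": 36, "dx": -1, "dy": 0.2, "dz": -187, "turn": 0}, {"hand": 36, "dx": -1, "dy": 0.2, "dz": -187, "turn": 0}]}}

```text
t: 17.15
eef_pos: [447.5, -203.8, 52.8]
tool_rot: [0.001, 0.632, 0.775, 0.0]
force: [-0.5, 0.4, 0.4]
finger_gap: 30.8
```

```bash
python3 - <<'E'
from h import *
s=manip.sense();p=s['eef_pos'];print(p,s['force'],s['finger_gap'])
ax=np.array([545,-183]);r=100.5
for D in range(192,140,-3):
    a=np.radians(D); q=ax+r*np.array([np.cos(a),np.sin(a)]); 
    print(D,np.round(q-p[:2],1))
w=eyes.capture('wrist')
cv2.imwrite("pics/q.png",w)
E
```

```text
[ 447.48869543 -203.80245548   52.7921672 ] [-0.54117565  0.37126124  0.44181691] 30.76356604248662
192 [-0.8 -0.1]
189 [-1.8  5.1]
186 [-2.4 10.3]
183 [-2.9 15.5]
180 [-3.  20.8]
177 [-2.9 26.1]
174 [-2.4 31.3]
171 [-1.8 36.5]
168 [-0.8 41.7]
165 [ 0.4 46.8]
162 [ 1.9 51.9]
159 [ 3.7 56.8]
156 [ 5.7 61.7]
153 [ 8.  66.4]
150 [10.5 71.1]
147 [13.2 75.5]
144 [16.2 79.9]
141 [19.4 84. ]
```

View pics/q.png

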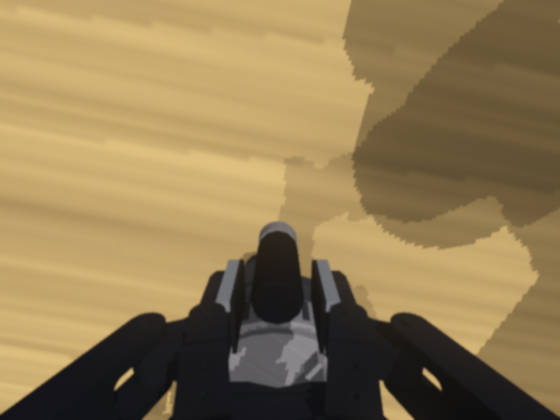

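Request:
{"name": "send_rows", "arguments": {"rows": [{"hand": 36, "dx": -1.8, "dy": 5.1, "dz": 0, "turn": -3}, {"hand": 36, "dx": -2.4, "dy": 10.3, "dz": 0, "turn": -6}, {"hand": 36, "dx": -2.9, "dy": 15.5, "dz": 0, "turn": -9}, {"hand": 36, "dx": -3, "dy": 20.8, "dz": 0, "turn": -12}, {"hand": 36, "dx": -2.9, "dy": 26.1, "dz": 0, "turn": -15}, {"hand": 36, "dx": -2.4, "dy": 31.3, "dz": 0, "turn": -18}, {"hand": 36, "dx": -1.8, "dy": 36.5, "dz": 0, "turn": -21}, {"hand": 36, "dx": -0.8, "dy": 41.7, "dz": 0, "turn": -24}, {"hand": 36, "dx": 0.4, "dy": 46.8, "dz": 0, "turn": -27}, {"hand": 36, "dx": 1.9, "dy": 51.9, "dz": 0, "turn": -30}, {"hand": 36, "dx": 3.7, "dy": 56.8, "dz": 0, "turn": -33}]}}

```text
t: 18.3
eef_pos: [451.6, -147.7, 53.3]
tool_rot: [0.003, 0.827, 0.563, 0.001]
force: [1.4, -3.5, -1.6]
finger_gap: 31.1
```

```bash
python3 - <<'E'
from h import *
s=manip.sense();p=s['eef_pos'];print(p,s['force'],s['finger_gap'])
ax=np.array([545,-183]);d=p[:2]-ax;print(np.hypot(*d),np.degrees(np.arctan2(*d[::-1])))
sd=eyes.capture('side');t=eyes.capture('top')
cv2.imwrite("pics/r.png",np.hstack([cv2.resize(sd[130:250,260:420],(400,300)),cv2.resize(t[195:315,275:435],(400,300))]))
E
```

```text
[ 451.62055243 -147.69953341   53.25695063] [ 1.43504185 -3.53057608 -1.57138396] 31.120409447603894
99.82907477502015 159.29177825931768
```

View pics/r.png

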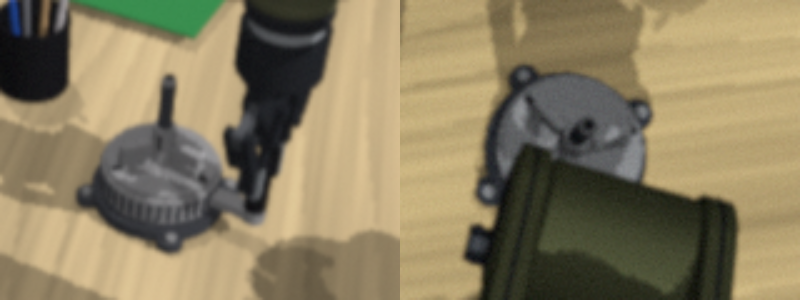

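The bit is still upright, and the push force of about 3.8 N is just friction. I'm going on slowly towards contact.

Request:
{"name": "send_rows", "arguments": {"rows": [{"hand": 36, "dx": 1, "dy": 2.5, "dz": 0, "turn": -1.5}, {"hand": 36, "dx": 2, "dy": 4.9, "dz": 0, "turn": -3}, {"hand": 36, "dx": 3.1, "dy": 7.3, "dz": 0, "turn": -4.5}, {"hand": 36, "dx": 4.3, "dy": 9.6, "dz": 0, "turn": -6}, {"hand": 36, "dx": 5.5, "dy": 12, "dz": 0, "turn": -7.5}, {"hand": 36, "dx": 6.8, "dy": 14.3, "dz": 0, "turn": -9}, {"hand": 36, "dx": 8.1, "dy": 16.5, "dz": 0, "turn": -10.5}, {"hand": 36, "dx": 8.1, "dy": 16.5, "dz": 0, "turn": -10.5}]}}

```text
t: 19.2
eef_pos: [459.0, -130.7, 52.6]
tool_rot: [0.001, 0.874, 0.486, 0.001]
force: [0.6, -1.8, 0.9]
finger_gap: 30.9
```

Request:
{"name": "send_rows", "arguments": {"rows": [{"hand": 36, "dx": 0.7, "dy": 1.1, "dz": 0, "turn": -0.75}, {"hand": 36, "dx": 1.4, "dy": 2.2, "dz": 0, "turn": -1.5}, {"hand": 36, "dx": 2.1, "dy": 3.3, "dz": 0, "turn": -2.2}, {"hand": 36, "dx": 2.1, "dy": 3.3, "dz": 0, "turn": -2.2}]}}

```text
t: 19.6
eef_pos: [460.3, -126.8, 51.5]
tool_rot: [0.0, 0.883, 0.469, -0.0]
force: [-1.9, -3.6, 1.5]
finger_gap: 30.5
```

Request:
{"name": "send_rows", "arguments": {"rows": [{"hand": 36, "dx": 0.55, "dy": 0.8, "dz": 0, "turn": -0.5}, {"hand": 36, "dx": 1.1, "dy": 1.6, "dz": 0, "turn": -1}, {"hand": 36, "dx": 1.1, "dy": 1.6, "dz": 0, "turn": -1}]}}

```text
t: 19.9
eef_pos: [461.2, -125.6, 51.5]
tool_rot: [0.0, 0.887, 0.461, -0.001]
force: [-1.4, -5.1, 4.1]
finger_gap: 30.7
```

Request:
{"name": "send_rows", "arguments": {"rows": [{"hand": 36, "dx": 0.55, "dy": 0.8, "dz": 0, "turn": 0}, {"hand": 36, "dx": 1.1, "dy": 1.6, "dz": 0, "turn": 0}, {"hand": 36, "dx": 1.1, "dy": 1.6, "dz": 0, "turn": 0}]}}

```text
t: 20.2
eef_pos: [461.7, -124.4, 51.4]
tool_rot: [0.001, 0.887, 0.461, -0.001]
force: [-4.0, -8.2, 4.5]
finger_gap: 31.0
```

Request:
{"name": "send_rows", "arguments": {"rows": [{"hand": 36, "dx": 0.5, "dy": 0.7, "dz": 0, "turn": 0}, {"hand": 36, "dx": 0.5, "dy": 0.7, "dz": 0, "turn": 0}, {"hand": 36, "dx": 0.5, "dy": 0.7, "dz": 0, "turn": 0}]}}

```text
t: 20.5
eef_pos: [461.9, -124.0, 51.4]
tool_rot: [0.001, 0.887, 0.461, -0.002]
force: [-5.4, -8.4, 5.2]
finger_gap: 30.7
```

Request:
{"name": "send_rows", "arguments": {"rows": [{"hand": 36, "dx": 0.6, "dy": 0.9, "dz": 0, "turn": 0}, {"hand": 36, "dx": 0.9, "dy": 1.3, "dz": 0, "turn": 0}, {"hand": 36, "dx": 0.9, "dy": 1.3, "dz": 0, "turn": 0}, {"hand": 36, "dx": 0.9, "dy": 1.3, "dz": 0, "turn": 0}]}}

```text
t: 20.9
eef_pos: [462.3, -123.2, 51.4]
tool_rot: [0.001, 0.887, 0.461, -0.003]
force: [-7.5, -10.4, 6.2]
finger_gap: 31.0
```

```bash
python3 - <<'E'
from h import *
s=manip.sense();p=s['eef_pos'];print(p,s['force'],s['finger_gap'])
ax=np.array([545,-183]);d=p[:2]-ax;print(np.hypot(*d),np.degrees(np.arctan2(*d[::-1])))
sd=eyes.capture('side');t=eyes.capture('top')
cv2.imwrite("pics/s.png",np.hstack([cv2.resize(sd[140:240,280:400],(400,300)),cv2.resize(t[195:315,275:435],(400,300))]))
E
```

```text
[ 462.33891586 -123.20547561   51.3813848 ] [ -7.45416379 -10.4371635    6.18141305] 30.95033456864816
102.0207820949913 144.11916214620732
```

View pics/s.png

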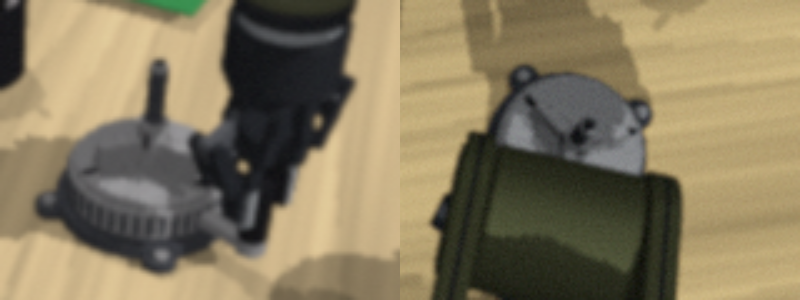

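The sleeve has stopped hard, with about 12.7 N of tangential push on the grip, inside the 6–15 N range. I'm backing off to centre the cage before lifting away.

Request:
{"name": "send_rows", "arguments": {"rows": [{"hand": 36, "dx": -1.5, "dy": -2.2, "dz": 0, "turn": 0}, {"hand": 36, "dx": -3.2, "dy": -4.6, "dz": 0, "turn": 0}, {"hand": 45, "dx": -3.2, "dy": -4.6, "dz": 0, "turn": 0}, {"hand": 45, "dx": -3.2, "dy": -4.6, "dz": 0, "turn": 0}]}}

```text
t: 21.4
eef_pos: [460.1, -125.2, 50.6]
tool_rot: [-0.001, 0.887, 0.461, -0.0]
force: [0.6, -0.3, 0.4]
finger_gap: 38.3
```

```bash
python3 - <<'E'
from h import *
s=manip.sense();p=s['eef_pos'];print(p,s['force'],s['finger_gap'])
w=eyes.capture('wrist')
cv2.imwrite("pics/t.png",w)
E
```

```text
[ 460.09510899 -125.21372352   50.61348794] [ 0.56677628 -0.33354297  0.44151782] 38.32715801250002
```

View pics/t.png

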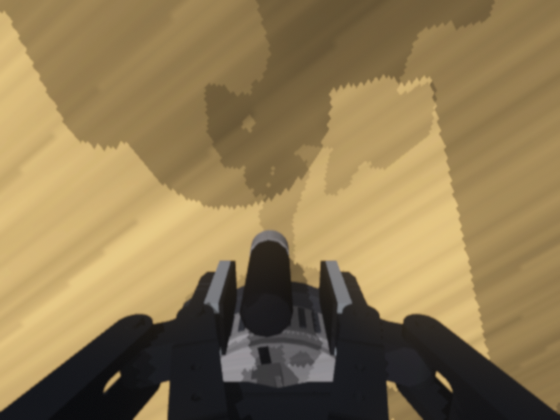

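Force is zero and there are gaps on both sides of the grip (columns 242–293, pads at 235 and 320). I'm lifting away and moving the arm aside.

Request:
{"name": "send_rows", "arguments": {"rows": [{"hand": 45, "dx": -1.2, "dy": -1.6, "dz": 0, "turn": 0}, {"hand": 45, "dx": -1.2, "dy": -1.6, "dz": 20, "turn": 0}, {"hand": 45, "dx": -1.2, "dy": -1.6, "dz": 60, "turn": 0}, {"hand": 45, "dx": -1.2, "dy": -1.6, "dz": 110, "turn": 0}, {"hand": 45, "dx": -1.2, "dy": -1.6, "dz": 160, "turn": 0}, {"hand": 45, "dx": -1.2, "dy": -1.6, "dz": 190, "turn": 0}, {"hand": 45, "dx": -1.2, "dy": -1.6, "dz": 190, "turn": 0}, {"hand": 45, "dx": -1.2, "dy": -1.6, "dz": 190, "turn": 0}, {"hand": 45, "dx": -1.2, "dy": -1.6, "dz": 190, "turn": 0}, {"hand": 45, "dx": -1.2, "dy": -1.6, "dz": 190, "turn": 0}]}}

```text
t: 22.45
eef_pos: [458.4, -127.2, 239.0]
tool_rot: [-0.002, 0.887, 0.461, -0.001]
force: [-0.3, 0.1, 1.2]
finger_gap: 38.4
```

```bash
python3 - <<'E'
from h import *
s=manip.sense();m=eyes.camera_model('wrist');print(s['eef_pos'],s['force'],abs(s['qvel']).max());w=eyes.capture('wrist');sd=eyes.capture('side')
ax=np.array([545,-183])
for n,im,mm in(('wrist',w,m),('side',sd,None)):
  q=proj(n,[[*ax,145],[*ax,90]]+[[545+100*np.cos(np.radians(d)),-183+100*np.sin(np.radians(d)),92] for d in(147.5,)],mm);print(q)
  for p in q: cv2.circle(im,tuple(int(round(i)) for i in p),0,(0,255,0),-1)
cv2.imwrite("pics/u.png",np.hstack([cv2.resize(w[150:350,180:380],(400,400),interpolation=cv2.INTER_CUBIC),cv2.resize(sd[140:240,280:380],(400,400),interpolation=cv2.INTER_CUBIC)]))
E
```

```text
[ 458.3717071  -127.21202603  238.95948045] [-0.30956571  0.10659376  1.20430694] 0.004756667611023454
[[282.03136157 321.80599594]
 [281.42156048 288.57640363]
 [276.83699255 193.81519373]]
[[327.4604123  160.3672556 ]
 [325.53213531 179.57098204]
 [358.94382736 199.85991665]]
```

View pics/u.png

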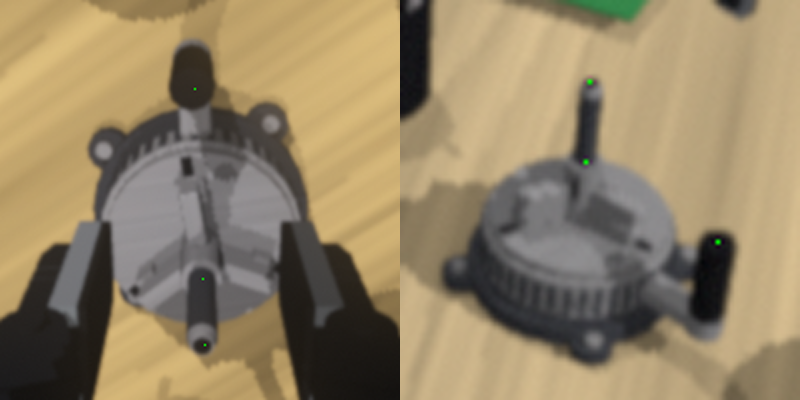

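The bit is upright on the axis, with its tip and shank on the predicted marks in both views. The grip is near 148°, so the joint is about 0.69. One last check that the desk things haven't moved, then I'll hand in.

```bash
python3 - <<'E'
from h import *
a=cv2.imread('pics/a_side.png');b=eyes.capture('side')
d=cv2.absdiff(a,b).max(2)
for n,(x0,y0,x1,y1) in dict(mouse=(188,215,242,252),stapler=(155,290,202,370),pot=(255,108,292,170),shortbit=(255,272,282,308)).items(): print(n,d[y0:y1,x0:x1].mean(),(d[y0:y1,x0:x1]>40).sum())
job.job_done()
E
```

```text
mouse 14.466466466466466 361
stapler 16.647340425531915 756
pot 3.311682650392328 0
shortbit 6.9146090534979425 29
the job is handed in; nothing more can be done
```

```bash
python3 - <<'E'
from h import *
a=cv2.imread('pics/a_side.png');b=eyes.capture('side')
cv2.imwrite('pics/v.png',np.hstack([cv2.resize(i[205:375,150:320],(400,400)) for i in(a,b)]))
E
```

```text
the job is handed in; nothing more can be done
```

I opened the sleeve to about 1.44 rad and stood the long bit on the chuck face between the jaws. I then turned the sleeve back clockwise to the hard stop with about 12.7 N of push on the grip, and handed the job in at about 22.6 s. The short bit was left in its socket and the arm was clear of everything.

**Last checks:**
- **Bit:** it stands upright within about 1 mm of the axis in both the wrist and side views.
- **Sleeve:** the joint reads about 0.69 from the wrist picture, where contact is expected at 0.70 and the stop near 0.68. I could not measure the jaw forces directly; that the bit is clamped rests on the push force, the hard stop and this angle.
- **Robot:** the force on the tool read near zero after release.
- **Desk things:** in the before/after comparison of the side view the pen pot was unchanged and the short bit's patch nearly so. The mouse and stapler patches differed noticeably. I think that is the arm's changed shadow, since the arm never went near either, but the job was already handed in, so I could not take another picture to confirm it.

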